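# Set the welding current with the edge thumbwheel

### The job

Set the welding current on the red control box: roll the ribbed thumbwheel in the top slot with a fingertip, in as many strokes as it takes, until the red needle stands squarely in line with the green marker (not the yellow one), then leave the wheel alone. The wheel is sprung and fragile: press lightly and never push it down to its bottom. Do not disturb the things lying around the box.

Things in the scene. Friction and masses are not known exactly. Their poses are not given: they have to be found in the camera images.
- slot (a point): centre of the slot in the box's top panel, at the panel's surface; z up. The slot is 22 mm wide (x), 84 mm long (y). In it stands a rubber thumbwheel, 90 mm in diameter, 16 mm wide, axle along x, its highest point straight above this point. It stands 10 to 22 mm out of the panel, differently from case to case and not reported: find it by touch.
- panel_centre (a point): centre of the grey top panel of the red control box, a fixed box 160 x 220 x 100 mm (x, y, z; same axes as slot, which lies 45 mm along -x from here). On it, from x = +13 to +43 mm, stands a clear hood 136 mm long (y) and 30 mm high over the scale and pointer, and at x = +52 mm a steel rail with the two markers (up to 12 mm over the panel).
- wheel (a joint): rotation of the thumbwheel, rad, -3.7 to 3.7 between stops; grows as the wheel's top moves along +y of slot. A fingertip turns it by friction: about 1.1 N along the rim (0.05 N m) is needed, so a touch lighter than about 2 N slips; it stays where it is left.
- press (a joint): how far the wheel is pushed down on its springs, in m: 0 when free, 0.010 at the bottom stop. The spring takes about 1 N to begin and 0.9 N more for each mm; more than 8 mm counts as bottomed (too hard). It springs back when released.
- needle_tip (a point): tip of the red needle (4 mm wide, 24 mm along x) under the clear hood, over the white scale. It moves along y of slot, 15 mm for each rad of the wheel, the same way as the wheel's top (1 mm for 3 mm of rolling at the rim). The hood keeps fingers off it. Only its position along y matters; it rides on the wheel's mount and dips with it.
- green_marker_centre (a point): top centre of the green marker, the wanted setting: a fixed block 10 mm wide (along y) on the steel rail beyond the needle's tip; same axes as slot. The needle must end at the marker's position along y.
- yellow_marker_centre (a point): top centre of the yellow marker, of the same size, on the same rail: another job's setting, not wanted now.
- wash_bottle: bystander: white plastic bottle, 64 mm in diameter, 150 mm high, standing beside the box; origin at the centre of its underside.
- brass_cap: bystander: round-topped brass cap, 44 mm in diameter, 70 mm high, standing beside the box; origin at the centre of its underside.
- square: bystander: steel machinist's square lying flat, stock 25 x 100 x 20 mm, blade 130 mm along its +x; origin under the centre of its stock.

How it is judged:
By the outcome, as a careful person would: the job done as asked, in the order asked, and still so for the second after the job is handed in, with the robot touching nothing.
It also fails if it takes over 48 s, if anything falls off the work surface, if the arm or the gripper's body presses on something with over 40 N, if the wrist force passes 120 N, or if a joint passes its speed limit or range.

### The arm

A 6-joint arm with a two-finger parallel gripper is mounted at the origin on the work surface. World frame = base frame: x ahead of the robot, y to its left, z up, the work surface at z = 0. Lengths are in mm, angles in degrees, forces in N, time in s.
With the tool pointing down it reaches from about 350 to 925 mm from the base axis. Payload 6.4 kg.
Tool frame: the origin (TCP) lies at the very end of the fingers, on their centre line; the grasp point (between the pads) lies grip_depth behind it (grip_depth is the distance from the TCP to the grasp point, in mm); z points along the fingers, y is the line along which they close (so a half turn about z gives the same grasp; the last joint's range is limited). The gripper opens to 85 mm and grips with 20 to 120 N. Pads are 22 mm wide; open, the fingers measure 114 mm over their backs; the gripper's body (76 mm by 85 mm) begins 54 mm behind the grasp point. The pads swing forward as they close: fully open they stand 13 mm farther back than shut.
Start: joints at [65.999, 14.043, 89.255, -0, 76.702, -9.975], TCP at [157.532, 630.633, 231.29] pointing down, gripper open.
Joint ranges: [-179.41, 179.41], [-58.25, 129.5], [7.25, 145.43], [-54.29, 234.29], [11.92, 165.04], [-157.13, 157.13]. Speed limits (degrees/s): [147.25, 147.25, 180, 180, 180, 180].

### API

Orientations are given as a 3x3 rotation matrix whose columns are the frame's x, y, z axes.
In Python, from station import goto, move_linear, movej, set_gripper, pause, ik, observe, capture, get_calibration, IKError, job_done, outline_of, place_of, grip_depth gives the robot as it stands. Calls block until the motion is done:
- goto(position, orientation): joint-space move of the TCP to a pose.
- move_linear(position, orientation=None, max_speed=150, f_stop=None): straight line of the TCP; orientation=None keeps the orientation; max_speed is the mean speed in mm/s. With f_stop (N) it stops when the force on the tool has changed by that much, and returns True; else False.
- movej(angles): joint-space move.
- set_gripper(opening): finger opening in mm; the grip force is fixed at half the most; returns when the fingers have stopped.
- pause(seconds).
- ik(position, orientation): joint angles nearest the present ones, or None.
- observe(): the state.
- capture(name): name is "side" or "top"; returns (picture, depth): 420x560x3 uint8, red, green, blue; 420x560 float32, mm along the optical axis (not along the pixel's ray), 0 where there is no reading.
- get_calibration(name): a dict with "fov_y" (degrees; the focal length in pixels is half the picture's height over the tangent of half this angle, whatever the lens; pixels are square), "cx", "cy" (the principal point, pixels), "extrinsics" (4x4, takes a point from camera to world coordinates). Camera axes: x right, y up, looking along -z (the intrinsics and any distortion apply to the point x, -y, -z); pixel columns grow to the right and rows downward; lengths in mm; the calibration is good to about 2 mm. A picture is of the moment at which its call begins. get_calibration takes no time and is no camera call.
A pose or a line that the arm cannot do raises IKError and nothing moves.
- job_done(): hands the job in; it is judged then, once.
Trained networks look in the newest picture that a camera, given by its name, has taken for a name from the list of things; names that differ only in an ending like _2 or _b are one class to them, and where a whole thing is asked for, a point or a joint stands for the part that bears it (a point fixed in the world has none). Each returns a list of dicts, best first, with "p" (0 to 1); they miss things now and then, are a little off and sometimes report something else, mostly with a low value. They report only what shows in the picture. A call takes as long as a camera call.
- outline_of(query, camera): "mask" (420x560 bool, what is visible of it) and "centre" ([row, column] as shares, 0 to 1, of the picture: columns of its width, rows of its height, amid what is visible of it).
- place_of(query, camera): "centre" ([row, column] as shares, 0 to 1, of the picture: columns of its width, rows of its height: a listed point, or the origin of a listed thing).
The state is a dict: "time": time; "q": joint angles; "qd": joint speeds; "tau": joint torques, N m; "tcp_pos": TCP position; "tcp_rot": TCP orientation; "force": force on the tool from outside, world axes, zero at the start; "torque": the same for the moment, N m; "gripper_width": finger opening in mm; "grasp_force": force on a finger pad.
Only numpy, scipy, OpenCV 4.12 (cv2) and the standard library are available. Lean on these libraries where they do the work, as an engineer would, in place of code of your own. Each camera call takes 0.05 s, during which the arm holds its last target. There are 200 camera calls.

## Working session

There is one attempt and no reset: what is moved stays moved. The work goes in short steps, each a Python script; the robot and the scene stay as the last script left them, time stands still between calls to the robot, and variables do not carry over. Pictures are saved under pics/ and viewed, at most 10 in all, crops included, and the job is handed in when it is done.

```bash
mkdir -p pics; ls
cat > h.py <<'E'
from station import *
import numpy as np, cv2
def cal(n):
    c=get_calibration(n); f=210/np.tan(np.radians(c["fov_y"]/2)); return c,f
def und(n,u,v):
    c,f=cal(n)
    K=np.array([[f,0,c["cx"]],[0,f,c["cy"]],[0,0,1]])
    d=np.array(c.get("distortion",c.get("dist",np.zeros(5))),float)
    return cv2.undistortPoints(np.array([[[u,v]]],float),K,d)[0,0]
def ray(n,u,v):
    c,f=cal(n);x,y=und(n,u,v);E=np.array(c["extrinsics"])
    return E[:3,3],E[:3,:3]@np.array([x,-y,-1])
def at_depth(n,u,v,d):
    o,r=ray(n,u,v);return o+r*d
def at_z(n,u,v,z):
    o,r=ray(n,u,v);return o+r*(z-o[2])/r[2]
E
python3 - <<'E'
from h import *
for n in("side","top"):
    p,d=capture(n); np.save(f"pics/{n}_d.npy",d)
    c=get_calibration(n); print(n,{k:(np.round(v,3).tolist() if k=="extrinsics" else v) for k,v in c.items()})
    cv2.imwrite(f"pics/{n}0.png",p[...,::-1])
    for q in("slot","panel_centre","needle_tip","green_marker_centre","yellow_marker_centre","wash_bottle","brass_cap","square"):
        for r in place_of(q,n)[:2]:
            v,u=r["centre"][0]*420,r["centre"][1]*560
            dd=d[int(min(v,419)),int(min(u,559))]
            print(q,round(r["p"],2),round(u,1),round(v,1),dd,at_depth(n,u,v,dd).round(1))
print(observe()["time"],grip_depth)
E
```

```text
pics
side {'fov_y': 44.598797181896664, 'cx': 283.23199998290977, 'cy': 211.80544994445864, 'extrinsics': [[-0.906, 0.248, -0.344, 236.882], [-0.424, -0.507, 0.751, 900.926], [0.012, 0.826, 0.564, 724.721], [0.0, 0.0, 0.0, 1.0]]}
slot 0.62 292.2 235.3 1024.3732 [561.2 148.2 108.2]
panel_centre 0.96 266.3 229.6 1056.0878 [622.6 141.7  98.1]
yellow_marker_centre 0.35 241.6 234.3 991.8015 [640.2 212.8 128.2]
wash_bottle 0.86 223.9 338.4 906.15356 [588.1 378.8  27.3]
square 0.62 205.2 255.5 1108.4188 [747.6 188.5  19.3]
square 0.17 268.1 228.7 1060.7123 [621.3 135.7  97. ]
top {'fov_y': 52.774898833361235, 'cx': 286.0562412396447, 'cy': 210.55744400923052, 'extrinsics': [[0.005, 0.997, -0.079, 568.197], [-0.999, 0.002, -0.045, 39.66], [-0.045, 0.079, 0.996, 919.295], [0.0, 0.0, 0.0, 1.0]]}
slot 0.96 255.7 245.5 807.4188 [565.  133.8 112.5]
panel_centre 0.96 249.5 219.1 822.15216 [616.  147.7 102.4]
green_marker_centre 0.47 270.2 187.4 828.5081 [678.4 108.1  99.2]
yellow_marker_centre 0.4 224.8 199.3 819.254 [653.8 195.1 110.5]
wash_bottle 0.77 162.7 230.8 832.45355 [592.8 319.6  98. ]
brass_cap 0.63 343.6 188.0 854.35297 [681.4 -37.8  66.8]
square 0.85 243.0 159.9 917.6673 [749.4 174.5  18.3]
0.9 18.700000000000003
```

Run:
```python
import cv2
a=cv2.imread("pics/top0.png");b=cv2.imread("pics/side0.png")
cv2.imwrite("pics/top0c.png",cv2.resize(a[120:300,130:370],(800,600),interpolation=cv2.INTER_CUBIC))
cv2.imwrite("pics/side0c.png",cv2.resize(b[130:370,140:460],(800,600),interpolation=cv2.INTER_CUBIC))
```

```text
(no output)
```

View pics/top0c.png

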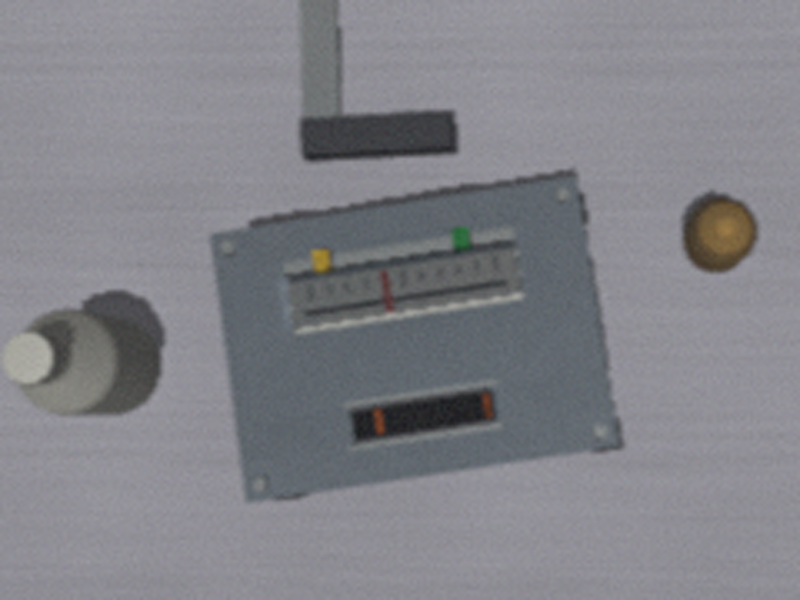

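View pics/side0c.png

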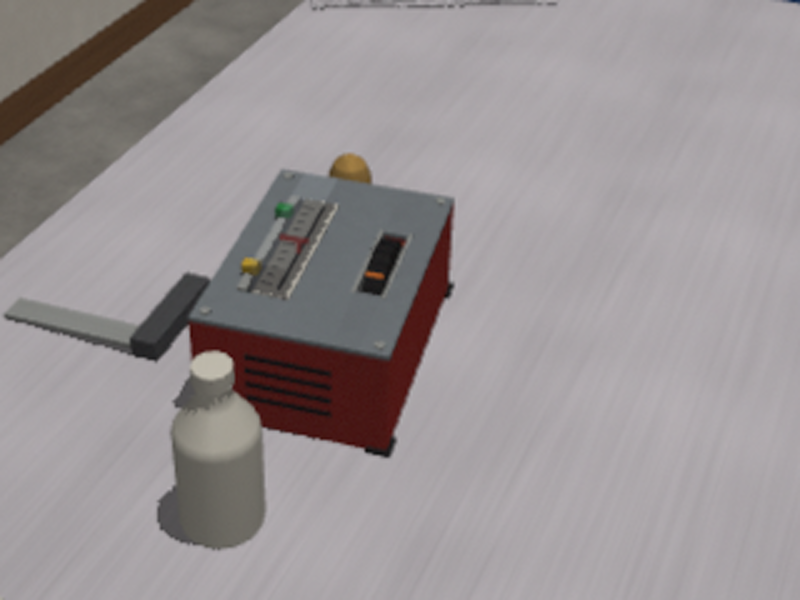

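```bash
cat >> h.py <<'E'
def blobs(n,p):
    """colour centroids (u,v,area) weighted by saturation"""
    f=p.astype(float); r,g,b=f[...,0],f[...,1],f[...,2]
    out={}
    W={"green":g-np.maximum(r,b),"yellow":np.minimum(r,g*1.35)-b-25,"red":r-np.maximum(g,b)-0.0}
    box={"top":(170,225,212,292),"side":(205,255,225,282)}[n]
    v0,v1,u0,u1=box
    for k,w in W.items():
        w=w.copy(); 
        if k=="red": w[(r-g<25)|(g-b>14)]=0
        if k=="yellow": w[g-b<35]=0
        if k=="green": w[w<20]=0
        m=np.zeros_like(w); m[v0:v1,u0:u1]=np.clip(w[v0:v1,u0:u1],0,None)
        nc,lab,st,ce=cv2.connectedComponentsWithStats((m>0).astype(np.uint8))
        if nc<2: continue
        i=max(range(1,nc),key=lambda i:m[lab==i].sum())
        m[lab!=i]=0; V,U=np.nonzero(m); ww=m[V,U]
        out[k]=((U*ww).sum()/ww.sum(),(V*ww).sum()/ww.sum(),len(U))
    return out
def tri(a,b):
    """a=(cam,u,v)"""
    A=[];B=[]
    for n,u,v in(a,b):
        o,r=ray(n,u,v);r=r/np.linalg.norm(r);P=np.eye(3)-np.outer(r,r);A.append(P);B.append(P@o)
    A=np.vstack(A);B=np.hstack(B);x=np.linalg.lstsq(A,B,rcond=None)[0]
    return x,np.linalg.norm(A@x-B)
E
python3 - <<'E'
from h import *
T=cv2.imread("pics/top0.png")[...,::-1];S=cv2.imread("pics/side0.png")[...,::-1]
ct=np.array([(213,235),(575,172),(620,447),(247,500)])*.3+[130,120]
cs=np.array([(192,318),(282,170),(454,200),(388,353)])*.4+[140,130]
P=[]
for a,b in zip(ct,cs):
    x,e=tri(("top",*a),("side",*b));P.append(x);print("corner",x.round(1),round(e,1), at_z("top",*a,100).round(1))
P=np.array(P);c=P.mean(0);ey=(P[0]-P[1]+P[3]-P[2]);print("centre",c.round(1),"yaw",np.degrees(np.arctan2(-ey[0],ey[1])), [np.linalg.norm(P[i]-P[(i+1)%4]).round(1) for i in range(4)])
Z=np.array([at_z("top",*a,100) for a in ct]);ez=(Z[0]-Z[1]+Z[3]-Z[2]);print("z100",Z.mean(0),np.degrees(np.arctan2(-ez[0],ez[1])),[np.linalg.norm(Z[i]-Z[(i+1)%4]).round(1) for i in range(4)])
bt,bs=blobs("top",T),blobs("side",S);print(bt,bs)
yaw=np.arctan2(-ez[0],ez[1]);R=np.array([[np.cos(yaw),np.sin(yaw)],[-np.sin(yaw),np.cos(yaw)]])
for k in bt:
    x,e=tri(("top",*bt[k][:2]),("side",*bs[k][:2]));print(k,x.round(1),round(e,1),"box",(R@(x-c)[:2]).round(1),"topz110",(R@(at_z("top",*bt[k][:2],110)-Z.mean(0))[:2]).round(1),"side",(R@(at_z("side",*bs[k][:2],110)-c)[:2]).round(1))
d=np.load("pics/top_d.npy")
# panel plane height, wheel profile along slot
print("panel z",[at_depth("top",u,v,d[v,u])[2].round(1) for u,v in((215,225),(230,245),(300,225),(290,200),(215,215))])
E
```

```text
corner [671.7 259.5  94.7] 2.0 [672.3 258.7 100. ]
corner [708.1  44.2  95.4] 3.1 [709.3  45.  100. ]
corner [548.7  18.5  94. ] 0.3 [549.1  18.7 100. ]
corner [516.4 235.3  98.8] 0.9 [517.1 235.3 100. ]
centre [611.2 139.4  95.7] yaw 9.038625449155468 [np.float64(218.4), np.float64(161.4), np.float64(219.3), np.float64(157.2)]
z100 [611.9403185  139.43747512 100.        ] 9.118009919593346 [np.float64(216.9), np.float64(162.4), np.float64(218.9), np.float64(157.0)]
{'green': (np.float64(267.9476021314387), np.float64(190.89253996447601), 31), 'yellow': (np.float64(225.970748636589), np.float64(197.61774913237483), 33), 'red': (np.float64(245.7264705882353), np.float64(207.44117647058823), 12)} {'green': (np.float64(252.8550561797753), np.float64(212.8752808988764), 27), 'yellow': (np.float64(239.27886136004219), np.float64(235.22140221402213), 34), 'red': (np.float64(257.54305799648506), np.float64(225.79613356766257), 29)}
green [670.1 111.6 107.2] 0.7 box [ 53.7 -36.8] topz110 [ 53.1 -36.8] side [ 51.9 -33. ]
yellow [657.2 193.4 107.3] 0.3 box [54. 46.] topz110 [53.1 45.7] side [52.4 49.3]
red [637.2 153.8 111.2] 1.1 box [28.  10.1] topz110 [28.1 10.5] side [27.7  8.4]
panel z [np.float64(97.0), np.float64(102.4), np.float64(101.2), np.float64(98.3), np.float64(129.2)]
```

```bash
cat >> h.py <<'E'
YAW=np.radians(9.1); EX=np.array([np.cos(YAW),np.sin(YAW),0]); EY=np.array([-np.sin(YAW),np.cos(YAW),0]); Z=np.array([0,0,1.])
PC=np.array([611.5,139.4,0]); SL=PC-45*EX
def at(y,z,x=0): return SL+x*EX+y*EY+z*Z
OA=np.column_stack([EX,-EY,-Z]); OB=np.column_stack([-EX,EY,-Z])
def ori():
    q=np.array(observe()["q"]);c=[]
    for O in(OA,OB):
        s=ik(at(0,200),O)
        if s is not None:c.append((abs(np.array(s)-q).max(),O))
    return min(c,key=lambda t:t[0])[1]
def look(n="top",name=None):
    p,d=capture(n)
    if name: cv2.imwrite(f"pics/{name}.png",p[...,::-1])
    b=blobs(n,p);R=np.array([EX[:2],EY[:2]])
    return {k:((R@(at_z(n,*v[:2],109)-PC)[:2]).round(1).tolist(),v[2]) for k,v in b.items()}
E
python3 - <<'E'
from h import *
set_gripper(0); O=ori()
goto(at(0,200),O); move_linear(at(0,132),O,max_speed=100); pause(.3)
print(np.round([observe()["force"] for _ in range(3)],2),observe()["gripper_width"])
hit=move_linear(at(0,105),max_speed=12,f_stop=2.0)
o=observe();print(hit,np.round(o["tcp_pos"],2),np.round(o["force"],2),o["time"])
pause(.2);o=observe();print(np.round(o["tcp_pos"],2),np.round(o["force"],2))
for n in("top","side"):print(look(n,n+"1"))
E
```

```text
[[-0.33  0.63  0.2 ]
 [-0.33  0.63  0.2 ]
 [-0.33  0.63  0.2 ]] 0.02443142012312819
True [567.06 132.29 111.93] [1.06 0.59 2.2 ] 6.6167
[567.05 132.27 111.94] [ 1.61 -0.02  2.41]
{'green': ([54.6, -36.8], 26), 'yellow': ([55.2, 47.8], 18), 'red': ([28.4, 10.4], 20)}
{'green': ([52.0, -33.5], 30), 'yellow': ([52.4, 50.2], 31), 'red': ([27.6, 8.9], 31)}
```

```bash
cat >> h.py <<'E'
ZT=113.2
def stroke(y0,y1,p=4.0,v=60):
    move_linear(at(y0,ZT+6),max_speed=120)
    move_linear(at(y0,ZT-p),max_speed=30); f=[observe()["force"][2]]
    move_linear(at(y1,ZT-p),max_speed=v); f.append(observe()["force"][2])
    move_linear(at(y1,ZT+6),max_speed=40)
    return np.round(f,1)
E
python3 - <<'E'
from h import *
move_linear(at(0,ZT+6),max_speed=60)
print(stroke(22,-22))
for n in("top","side"):print(look(n,n+"2"))
print(observe()["time"])
E
```

```text
[2.4 0.9]
{'green': ([56.4, -37.0], 17), 'yellow': ([53.6, 45.9], 34), 'red': ([29.8, -3.4], 18)}
{'green': ([52.4, -32.9], 27), 'yellow': ([52.5, 48.1], 35), 'red': ([27.8, -6.3], 33)}
9.4
```

Run:
```python
from h import *
for _ in range(2): print(stroke(22,-22))
move_linear(at(-22,150,-70),max_speed=150)
B={}
for n in("top","side"):
    p,d=capture(n);cv2.imwrite(f"pics/{n}3.png",p[...,::-1]);B[n]=blobs(n,p)
R=np.array([EX[:2],EY[:2]])
for k in B["top"]:
    x,e=tri(("top",*B["top"][k][:2]),("side",*B["side"][k][:2]));print(k,(R@(x-PC)[:2]).round(1),x[2].round(1),e.round(1),B["top"][k][2],B["side"][k][2])
print(look("top"),look("side"),observe()["time"])
a=cv2.imread("pics/top3.png");b=cv2.imread("pics/side3.png")
o=np.hstack([cv2.resize(a[170:230,210:290],(400,300),interpolation=cv2.INTER_CUBIC),cv2.resize(b[195:255,220:300],(400,300),interpolation=cv2.INTER_CUBIC)])
cv2.imwrite("pics/c3.png",cv2.resize(o,(800,300)))
```

```text
[2.  1.8]
[3.2 2.3]
green [ 53.2 -36.7] 106.8 0.8 32 32
yellow [53.6 46.1] 107.3 0.4 34 35
red [ 27.3 -31.4] 110.7 1.0 20 34
{'green': ([53.6, -36.7], 31), 'yellow': ([53.6, 45.8], 33), 'red': ([28.6, -31.0], 21)} {'green': ([51.7, -33.7], 31), 'yellow': ([52.5, 48.2], 35), 'red': ([27.3, -33.7], 34)} 14.825
```

View pics/c3.png

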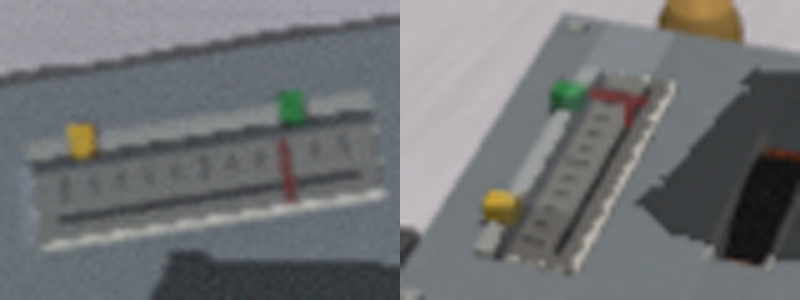

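Run:
```python
from h import *
move_linear(at(8.4,135,0),max_speed=150)
print(stroke(8.4,-8.4,v=40))
move_linear(at(-8,150,-70),max_speed=150)
R=np.array([EX[:2],EY[:2]]);A=[]
for i in range(6):
    B={}
    for n in("top","side"):
        p,d=capture(n);B[n]=blobs(n,p)
        if i==0:cv2.imwrite(f"pics/{n}4.png",p[...,::-1])
    r=[]
    for k in("green","red"):
        x,e=tri(("top",*B["top"][k][:2]),("side",*B["side"][k][:2]))
        r+=[*(R@(x-PC)[:2]),x[2],(R@(at_z("top",*B["top"][k][:2],109)-PC)[:2])[1]]
    A.append(r)
print(np.mean(A,0).round(2),np.std(A,0).round(2),observe()["time"])
a=cv2.imread("pics/top4.png");b=cv2.imread("pics/side4.png")
# rotate the top crop so that slot x is up
M=cv2.getRotationMatrix2D((266,198),0,10);M[:,2]+=np.array([400,300])-[266,198]
cv2.imwrite("pics/c4.png",cv2.warpAffine(a,M,(800,600),flags=cv2.INTER_CUBIC))
```

```text
[4.1 3.6]
[ 53.29 -36.72 107.02 -36.71  27.81 -37.21 111.13 -36.85] [0.02 0.02 0.03 0.03 0.13 0.03 0.11 0.04] 18.4833
```

View pics/c4.png

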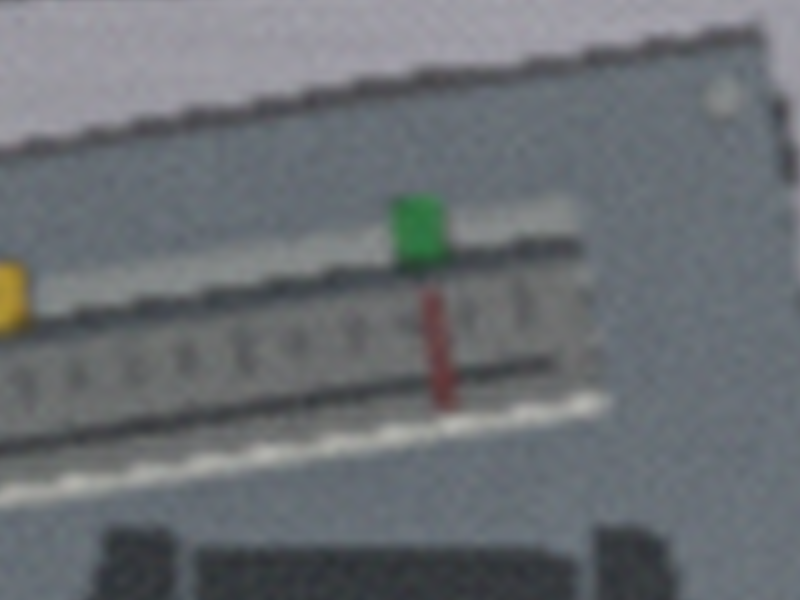

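```bash
python3 -c "
from station import *
print(job_done())"
```

```text
the job is handed in; nothing more can be done
None
```

The job is handed in: four light strokes of the thumbwheel brought the red needle to within about 0.5 mm of the green marker's centre. The finger went no deeper than about 4 mm on the springs, the clock read 18.5 s at the last check, and the gripper is clear of the box.

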